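# Tip the rolling pin out from under the sliding top tray

## Task

I need the rolling pin out of the two-tier utensil tray. Slide the white top tray all the way to its left end (your left), then take the pin, tip its right end up and draw it out slantwise through the opening from under the top tray without forcing it, and finish holding it level, its whole length about 10 cm or more above the top of the tray, ready for me to take: do not put it down or let go. Leave the mug, the spice jar and the tomato where they stand.

Things in the scene. Friction and masses are not known exactly. Their poses are not given: they have to be found in the camera images.
- tray: grey plastic utensil tray, fixed; 209 mm deep (its x) by 340 mm long (its y, to the robot's left, yaw within 0.25 rad). Origin: centre of its underside. Floor and walls 5 mm thick; long walls 80 mm high, end walls 70 mm (heights from the worktop). A 58 mm high divider along y at x = +7 mm; the front compartment holds the rolling pin, the rear one a fixed wooden spatula
- compartment (a point): centre of the front compartment's floor, 5 mm above the worktop; the compartment is 104 mm wide (tray x) and 330 mm long (tray y) inside, and this point is its middle both ways
- top_tray (a joint): white shallow tray sliding along the tray's long walls: 221 mm in x, 115 mm in y, underside 80 mm and rim 109 mm above the worktop; not liftable; spoons fixed in it. Value in m: 0 = fully home at the left (+y) end, covering tray y = +55 to +170 mm and leaving a 220 mm long opening; grows to 0.225 as it slides right (-y). Stays where left; sliding takes about 2 N
- top_tray_face (a point): middle of the outer face of the top tray's right-hand (-y) wall, 97 mm above the worktop: push here towards the tray's +y to slide the top tray left. The flat wall is 28 mm high (81 to 109 mm above the worktop), 221 mm wide, with free room before it
- rolling_pin: light-wood rolling pin, 300 mm long, 32 mm diameter in the middle 190 mm, the last 55 mm at each end narrowing to 25 mm; 0.11 to 0.23 kg, balanced at its middle. Origin: its centre; y axis along its length, to the left. It starts lying on the tray's floor near the middle of the front compartment, within 0.04 rad of the tray's y, axis 21 mm above the worktop; it can roll
- pin_left (a point): centre of the pin's left (+y) end face, the end that stays under the top tray
- pin_right (a point): centre of the pin's right (-y) end face
- mug: white mug, 81 mm wide, 95 mm high, standing left of the tray; origin at the foot, midway across cup and handle together (116 mm); leave it
- spice_jar: spice jar with red cap, 45 mm diameter, 106 mm high, standing behind the tray; origin at the centre of its underside; leave it
- tomato: red tomato, 74 mm across, 69 mm high, lying right of the tray's rear half; origin at the centre of its underside; leave it

How it is judged:
By the outcome, as a careful person would: the job done as asked, in the order asked, and still so for the second after the job is handed in, while the arm keeps its last pose, push and grip.
It also fails if it takes over 46 s, if anything falls off the work surface, if the arm or the gripper's body presses on something with over 40 N, if the wrist force passes 120 N, or if a joint passes its speed limit or range.

## Robot

A 6-joint arm with a two-finger parallel gripper is mounted at the origin on a cart in front of the work surface, level with it; the furniture and walls round the work are solid. World frame = base frame: x ahead of the robot, y to its left, z up, the work surface at z = 0. Lengths are in m, angles in rad, forces in N, time in s.
With the tool pointing down it reaches from about 0.3 to 0.775 m from the base axis. Payload 14.6 kg.
Tool frame: the origin (TCP) lies midway between the tips of the shut fingers; the grasp point (between the pads) lies 19 mm behind it; z points along the fingers, y is the line along which they close (so a half turn about z gives the same grasp; the last joint's range is limited). The gripper opens to 94 mm and grips with 3 to 60 N. Pads are 16 mm wide; open, the fingers measure 119 mm over their backs; the gripper's body (75 mm by 177 mm) begins 78 mm behind the grasp point.
Start: joints at [-1.366, 0.3, 1.521, -0, 1.321, -0.067], TCP at [0.148, -0.53, 0.205] pointing down, gripper open.
Joint ranges: [-3.03, 3.03], [-0.79, 2.21], [0.23, 2.52], [-1.04, 4.18], [0, 3.07], [-2.55, 2.55]. Speed limits (rad/s): [2.22, 2.22, 2.57, 3.14, 3.14, 3.14].

## Interface

Orientations are given as a unit quaternion [w, x, y, z].
In Python, from cell import sensors, camera, camera_params, manip, boxes_of gives the robot as it stands.
- The arm moves only by the tool drive_tool, never from a script. Its argument "series" is one flat list of numbers, 4 for each row, row after row: the shift along the tool's x, y, z in units of 25 mm (1.0 is 25 mm), then the turn about the tool's z in units of 6 degrees (1.0 is 6 degrees). In form: [tx, ty, tz, spin, tx, ty, tz, spin, ...]. A call has 1 to 20 rows; each row shifts and turns the commanded pose from where the row before left it, along the tool's axes as they then stand; what a row does not reach is not made up. A row lasts 1/10 s, in which the tool goes at most 50 mm and 8.59 degrees, less where a joint would pass 70% of its speed; a pose out of reach is approached as far as the arm can. A call is refused whole if a number of a shift passes 1 or a number of a turn 1, either way. A call with a gripper value outside its range is refused whole. "fingers" is the opening, from 0 (shut) to 1 (fully open), set as the call begins (left out, the last holds). The fingers move at their own pace and stop on an object; the grip force is fixed at half the most. Time passes only in rows, so rows that do not move let the fingers close. It gives the time, the measured TCP pose, the force, the opening and the grip force at its end, in the units of the state.
- sensors.observe(): the state, without advancing time (a new reading comes with each control period).
- camera(name): name is "scene" or "top" or "wrist"; returns (picture, depth): 384x512x3 uint8, red, green, blue; 384x512 float32, m along the optical axis (not along the pixel's ray), 0 where there is no reading.
- camera_params(name): a dict with "mtx" (3x3 intrinsics, pixels), "distortion" ([k1, k2, p1, p2, k3] as OpenCV has them; the pictures are not rectified), "pose" (4x4, takes a point from camera to world coordinates); the wrist camera has in their place "hand_eye" (4x4, takes a point from camera to tool coordinates, whose origin is the TCP and whose axes are the flange's). Camera axes: x right, y up, looking along -z (the intrinsics and any distortion apply to the point x, -y, -z); pixel columns grow to the right and rows downward; lengths in m; the calibration is good to about 2 mm. A picture is of the moment at which its call begins: read the wrist's pose just before it. camera_params takes no time and is no camera call.
- manip.sign_off(): hands the job in; it is judged then, once.
Trained networks look in the newest picture that a camera, given by its name, has taken for a name from the list of things; names that differ only in an ending like _2 or _b are one class to them, and where a whole thing is asked for, a point or a joint stands for the part that bears it (a point fixed in the world has none). Each returns a list of dicts, best first, with "confidence" (0 to 1); they miss things now and then, are a little off and sometimes report something else, mostly with a low value. They report only what shows in the picture. A call takes as long as a camera call.
- boxes_of(label, camera): "location" ([column, row] in pixels, amid what is visible of it).
The state is a dict: "time_s": time; "joints": joint angles; "dq": joint speeds; "joint_torque": joint torques, N m; "tool_pos": TCP position; "tcp_rot": TCP orientation; "wrist_force": force on the tool from outside, world axes, zero at the start; "wrist_torque": the same for the moment, N m; "grip_width": opening from 0.0 (shut) to 1.0 (fully open); "gripper_force": force on a finger pad.
Only numpy, scipy, OpenCV 4.12 (cv2) and the standard library are available. Lean on these libraries where they do the work, as an engineer would, in place of code of your own. Each camera call takes 0.05 s, during which the arm holds its last target. There are 200 camera calls.

## Working session

There is one attempt and no reset: what is moved stays moved. The work goes in short steps, Python scripts to look and compute and a tool call to move; the robot and the scene stay as the last step left them, time stands still between calls to the robot, and variables do not carry over. Pictures are saved under pics/ and viewed, at most 10 in all, crops included, and the job is handed in when it is done.

Besides the shell and the picture viewer there is one more tool, called as a command line: name --argument value ..., lists and objects as JSON in quotes. drive_tool: Moves the arm, as the interface text tells. Its arguments: {"type":"object","properties":{"series":{"type":"array","items":{"type":"number"}},"fingers":{"type":"number"}},"required":["series"]}

```bash
ls; mkdir -p pics
python3 - <<'E'
from cell import *
import cv2,numpy as np
s=sensors.observe();print({k:np.round(v,3) for k,v in s.items()})
for c in("top","scene"):
    p,d=camera(c);cv2.imwrite(f"pics/{c}0.png",p[:,:,::-1]);np.save(f"pics/{c}0.npy",d)
    q=camera_params(c);print(c,np.round(q["mtx"],1).tolist(),q["distortion"],np.round(q["pose"],3).tolist())
    for l in("top_tray","rolling_pin","tray"):print(l,boxes_of(l,c))
E
```

```text
pics
{'time_s': np.float64(0.0), 'joints': array([-1.366,  0.3  ,  1.522,  0.   ,  1.321, -0.067]), 'dq': array([ 0.001, -0.   ,  0.   ,  0.   , -0.001,  0.001]), 'joint_torque': array([-0.0000e+00, -5.3181e+01, -3.5274e+01,  7.1000e-02,  2.4000e-02,
       -0.0000e+00]), 'tool_pos': array([ 0.148, -0.53 ,  0.205]), 'tcp_rot': array([-0.001,  0.991,  0.135, -0.   ]), 'wrist_force': array([-0.002,  0.235, -0.795]), 'wrist_torque': array([-0.032, -0.018, -0.014]), 'gripper_force': np.float64(0.0), 'grip_width': np.float64(0.998)}
top [[425.4, 0.0, 257.7], [0.0, 425.4, 186.0], [0.0, 0.0, 1.0]] [-0.13069827  0.          0.          0.          0.        ] [[0.012, 0.995, -0.103, 0.488], [-1.0, 0.013, 0.01, 0.053], [0.011, 0.103, 0.995, 1.158], [0.0, 0.0, 0.0, 1.0]]
top_tray [{'location': [277.7, 216.6], 'confidence': 0.98}]
rolling_pin [{'location': [318.7, 230.5], 'confidence': 0.88}]
tray [{'location': [287.4, 211.3], 'confidence': 0.74}]
scene [[379.5, 0.0, 256.6], [0.0, 379.5, 186.6], [0.0, 0.0, 1.0]] [-0.01448373  0.          0.          0.          0.        ] [[0.991, -0.117, 0.061, 0.667], [0.131, 0.85, -0.511, -0.519], [0.008, 0.514, 0.858, 1.046], [0.0, 0.0, 0.0, 1.0]]
top_tray []
rolling_pin [{'location': [213.2, 245.6], 'confidence': 0.56}]
tray [{'location': [230.0, 222.4], 'confidence': 0.74}, {'location': [213.3, 246.8], 'confidence': 0.69}]
```

View pics/top0.png

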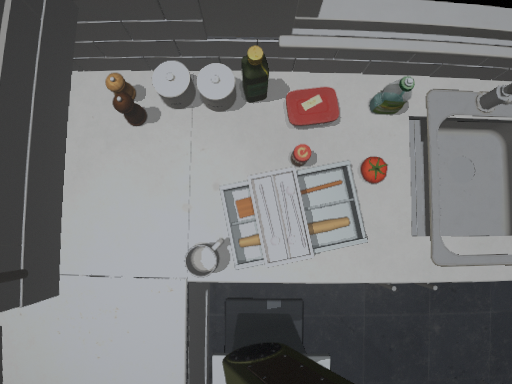

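View pics/scene0.png

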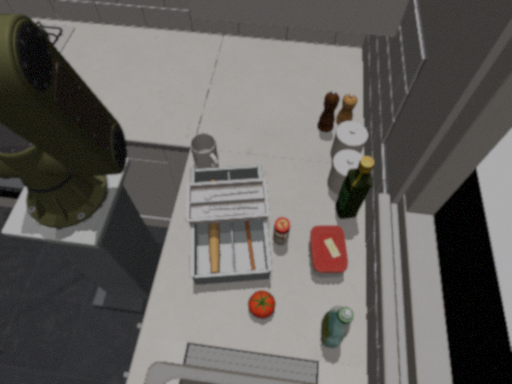

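```bash
cat > h.py <<'E'
import numpy as np,cv2
from cell import *
def cloud(d,c,pose=None):
    q=camera_params(c);h,w=d.shape
    u,v=np.meshgrid(np.arange(w),np.arange(h))
    n=cv2.undistortPoints(np.stack([u,v],-1).reshape(-1,1,2).astype(np.float64),np.array(q["mtx"]),np.array(q["distortion"])).reshape(h,w,2)
    P=np.stack([n[...,0]*d,-n[...,1]*d,-d,np.ones_like(d)],-1)
    T=np.array(q["pose"]) if pose is None else pose
    W=(P@T.T)[...,:3];W[d==0]=np.nan
    return W
E
python3 - <<'E'
from h import *
for c in("top","scene"):
    W=cloud(np.load(f"pics/{c}0.npy"),c);p=cv2.imread(f"pics/{c}0.png")
    z=W[...,2];roi=(W[...,0]>.25)&(W[...,0]<.66)&(W[...,1]>-.3)&(W[...,1]<.2)
    t=roi&(abs(z)<.01);print(c,"table z",np.nanmedian(z[t]))
    for lo,hi in((.09,.125),(.06,.125)):
        m=(roi&(z>lo)&(z<hi)).astype(np.uint8)
        n,l,st,ce=cv2.connectedComponentsWithStats(m)
        for i in range(1,n):
            if st[i,4]>150:
                r=cv2.minAreaRect(W[l==i][:,:2].astype(np.float32));print(lo,st[i],[np.round(k,3) for k in r],np.nanmedian(z[l==i]))
    hsv=cv2.cvtColor(p,cv2.COLOR_BGR2HSV)
    m=roi&(hsv[...,0]>10)&(hsv[...,0]<25)&(hsv[...,1]>100)&(z<.06)
    n,l,st,ce=cv2.connectedComponentsWithStats(m.astype(np.uint8))
    for i in range(1,n):
        if st[i,4]>40:
            Q=W[l==i];r=cv2.minAreaRect(Q[:,:2].astype(np.float32));print("wood",st[i],Q.mean(0).round(3),[np.round(k,3) for k in r],np.nanpercentile(Q[:,2],[5,50,95]).round(3))
E
```

```text
top table z 0.0017314572645509285
0.09 [ 247  167   67  101 1228] [array([ 0.522, -0.013]), array([0.23 , 0.124]), np.float64(12.546)] 0.10847410152506243
0.06 [ 219  164  149  106 5911] [array([ 0.529, -0.048]), array([0.23 , 0.346]), np.float64(12.094)] 0.08535258659672085
0.06 [194 238  30  40 217] [array([0.418, 0.164]), array([0.097, 0.07 ]), np.float64(0.416)] 0.08597759311006037
wood [301 181  41  13 129] [ 0.606 -0.13   0.018] [array([ 0.606, -0.13 ]), array([0.009, 0.112]), np.float64(15.844)] [0.014 0.018 0.021]
wood [236 197  18  21 261] [0.549 0.076 0.012] [array([0.548, 0.076]), array([0.047, 0.041]), np.float64(14.748)] [0.009 0.012 0.016]
wood [322 218  27  14 163] [ 0.507 -0.164  0.034] [array([ 0.508, -0.163]), array([0.025, 0.071]), np.float64(14.823)] [0.028 0.034 0.039]
scene table z 0.001645105029079108
0.09 [ 186  178   84   45 1417] [array([ 0.522, -0.011]), array([0.231, 0.125]), np.float64(12.255)] 0.10637050921773794
0.06 [190 137  29  29 274] [array([0.418, 0.164]), array([0.096, 0.071]), np.float64(0.283)] 0.08222185190860593
0.06 [ 186  163   84  116 4373] [array([ 0.53 , -0.046]), array([0.231, 0.346]), np.float64(12.255)] 0.08655884661781676
wood [245 221  10  49 122] [ 0.6   -0.103  0.018] [array([ 0.599, -0.102]), array([0.008, 0.15 ]), np.float64(16.251)] [0.015 0.018 0.021]
wood [209 223  10  49 412] [ 0.502 -0.128  0.035] [array([ 0.5  , -0.128]), array([0.026, 0.146]), np.float64(11.062)] [0.029 0.035 0.039]
wood [252 293  13  15  60] [ 0.646 -0.268  0.054] [array([ 0.648, -0.268]), array([0.031, 0.035]), np.float64(28.865)] [0.051 0.054 0.058]
```

The pictures show the top tray part-way along, at about (280,215) in the top view. The pin lies in the front compartment, near (325,226). I put the tray centre at (0.529, -0.047) with yaw about 12.2°, and the top tray has to slide about 77 mm. I'll turn the tool onto the tray axes first.

drive_tool --series '[0,0,0,-1,0,0,0,-1,0,0,0,-1,0,0,0,-1,0,0,0,-1,0,0,0,-1,0,0,0,-1,0,0,0,-1,0,0,0,-1,0,0,0,-1,0,0,0,-1,0,0,0,-1,0,0,0,-1,0,0,0,-1,0,0,0,-0.45,0,0,0,0]' --fingers 0

```text
time_s: 2.0
tool_pos: [0.1477, -0.5298, 0.2055]
tcp_rot: [-0.0, 0.627, 0.779, 0.0]
wrist_force: [0.8, 0.6, -0.2]
grip_width: 0.004
gripper_force: 0.0
```

drive_tool --series '[0.65,1,0,0,0.65,1,0,0,0.65,1,0,0,0.65,1,0,0,0.65,1,0,0,0.65,1,0,0,0.65,1,0,0,0.65,1,0,0,0.65,1,0,0,0.65,1,0,0,0.65,1,0,0,0.65,1,0,0,0.65,1,0,0,0.65,1,0,0,0.65,1,0,0,0.65,1,0,0,0.65,1,0,0,0.65,1,0,0,0.65,1,0,0,0,0,0,0]'

```text
time_s: 4.0
tool_pos: [0.5476, -0.1249, 0.2051]
tcp_rot: [-0.0, 0.627, 0.779, 0.0]
wrist_force: [-0.3, -0.8, 0.0]
grip_width: 0.008
gripper_force: 0.0
```

```bash
cat >> h.py <<'E'
C=np.array([.5292,-.0468]);A=np.radians(12.2)
R=np.array([[np.cos(A),-np.sin(A)],[np.sin(A),np.cos(A)]])
def loc(p): p=np.array(p);return np.c_[(p[...,:2]-C)@R,p[...,2:]] if p.ndim>1 else np.r_[(p[:2]-C)@R,p[2:]]
E
python3 -c "
from h import *
s=sensors.observe();print(loc(s['tool_pos']),s['tcp_rot'],s['wrist_force'],s['joints'])"
```

```text
[ 0.00149662 -0.08026825  0.20509967] [-1.74356522e-04  6.27140605e-01  7.78906033e-01  1.53393081e-04] [-0.31195633 -0.79373966  0.04085069] [-2.89714631e-01  3.26378690e-01  1.48717696e+00  4.28489584e-04
  1.32824368e+00 -5.04860429e-01]
```

drive_tool --series '[0,0,1,0,0,0,1,0,0,0,1,0,0,0,1,0,0,0,0.5,0,0.6,0,0,0,0.6,0,0,0,0.4,0,0,0,0.4,0,0,0,0.4,0,0,0,0.4,0,0,0,0.4,0,0,0,0.4,0,0,0,0.4,0,0,0,0.4,0,0,0,0.2,0,0,0,0.1,0,0,0,0,0,0,0]'

```text
time_s: 5.8
tool_pos: [0.5209, -0.012, 0.0928]
tcp_rot: [-0.0, 0.627, 0.779, -0.0]
wrist_force: [0.0, -0.9, -0.5]
grip_width: 0.001
gripper_force: 0.0
```

```bash
python3 -c "
from h import *
s=sensors.observe();print(loc(s['tool_pos']),s['wrist_force'])"
```

```text
[-0.00074134  0.03578547  0.09276113] [ 0.04016843 -0.87010702 -0.48252992]
```

Creep on to the stop.

drive_tool --series '[0.1,0,0,0,0.1,0,0,0,0.1,0,0,0,0.1,0,0,0,0,0,0,0]'

```text
time_s: 6.3
tool_pos: [0.5191, -0.0037, 0.0928]
tcp_rot: [0.001, 0.627, 0.779, -0.001]
wrist_force: [2.0, -11.6, -3.5]
grip_width: 0.007
gripper_force: 6.2
```

```bash
python3 -c "
from h import *
s=sensors.observe();print(loc(s['tool_pos']),s['wrist_force'])"
```

```text
[-0.00074005  0.04424852  0.09279112] [  2.04105597 -11.62470107  -3.45841861]
```

drive_tool --series '[0.08,0,0,0,0,0,0,0]'

```text
time_s: 6.5
tool_pos: [0.5191, -0.0035, 0.0929]
tcp_rot: [0.002, 0.628, 0.779, -0.002]
wrist_force: [3.9, -26.4, -5.9]
grip_width: 0.007
gripper_force: 13.3
```

```bash
python3 -c "
from h import *
s=sensors.observe();print(loc(s['tool_pos']),s['wrist_force'])"
```

```text
[-0.00073661  0.04441986  0.09286364] [  3.88825408 -26.40780887  -5.85204445]
```

drive_tool --series '[-0.5,0,0,0,-1,0,0,0,-1,0,-0.5,0,-1,-0.5,-1,0,0,-0.5,-1,0,0,-0.5,-1,0,0,-0.3,-1,0,0,0,0,0]' --fingers 0.6

```text
time_s: 7.3
tool_pos: [0.4939, -0.096, 0.2087]
tcp_rot: [0.002, 0.628, 0.779, 0.001]
wrist_force: [-0.5, 0.0, -0.1]
grip_width: 0.599
gripper_force: 0.0
```

```bash
cat > look.py <<'E'
from h import *
import sys
s=sensors.observe();print(loc(s['tool_pos']),s['tcp_rot'].round(3),s['wrist_force'].round(1),s['grip_width'],s['time_s'])
for c in("top","scene"):
    p,d=camera(c);p=np.ascontiguousarray(p[:,:,::-1]);cv2.imwrite(f"pics/{c}{sys.argv[1]}.png",p)
    W=cloud(d,c);z=W[...,2];L=loc(W.reshape(-1,3)).reshape(W.shape)
    roi=(abs(L[...,0])<.13)&(abs(L[...,1])<.19)
    m=roi&(z>.1)&(z<.115);print(c,"toptray y'",np.nanpercentile(L[m][:,1],[1,99]).round(3))
    hsv=cv2.cvtColor(p,cv2.COLOR_BGR2HSV)
    m=(L[...,0]>-.1)&(L[...,0]<0)&(abs(L[...,1])<.165)&(hsv[...,0]>8)&(hsv[...,0]<26)&(hsv[...,1]>80)&(z>.02)&(z<.06)
    Q=L[m]
    if len(Q)>20:
        b=np.polyfit(Q[:,1],Q[:,0],1);print("pin n",len(Q),"y'",np.percentile(Q[:,1],[1,99]).round(3),"x' at -.05:",np.polyval(b,-.05).round(4),"slope",b[0].round(3),"z",np.percentile(Q[:,2],[50,98]).round(3))
E
python3 look.py 1
```

```text
[-0.04493592 -0.04058983  0.20873505] [0.002 0.628 0.779 0.001] [-0.5  0.  -0.1] 0.5988864055747345 7.3
top toptray y' [-0.051  0.173]
pin n 297 y' [-0.032  0.043] x' at -.05: -0.044 slope -0.025 z [0.035 0.04 ]
scene toptray y' [-0.052  0.174]
pin n 650 y' [-0.145  0.079] x' at -.05: -0.0439 slope 0.006 z [0.035 0.04 ]
```

drive_tool --series '[-0.4,0,1,0,0,0,1,0,0,0,1,0,0,0,1,0,0,0,1,0,0,0,1,0,0,0,1,0,0,0,0.5,0,0,0,0.36,0,0,0,0,0]'

```text
time_s: 8.4
tool_pos: [0.495, -0.1052, 0.008]
tcp_rot: [-0.001, 0.627, 0.779, -0.0]
wrist_force: [-0.5, -0.2, -0.1]
grip_width: 0.601
gripper_force: 0.0
```

```bash
python3 look.py 2
```

```text
[-0.04580778 -0.04988666  0.00804862] [-0.001  0.627  0.779 -0.   ] [-0.5 -0.2 -0.1] 0.6006592995271998 8.4
top toptray y' [-0.051  0.173]
pin n 215 y' [-0.011  0.043] x' at -.05: -0.0433 slope -0.028 z [0.035 0.041]
scene toptray y' [-0.081  0.174]
pin n 351 y' [-0.146 -0.024] x' at -.05: -0.0438 slope 0.018 z [0.034 0.04 ]
```

drive_tool --series '[0,0.06,0,0,0,0,0,0,0,0,0,0,0,0,0,0,0,0,0,0,0,0,0,0]' --fingers 0

```text
time_s: 9.1
tool_pos: [0.497, -0.1052, 0.0092]
tcp_rot: [0.0, 0.627, 0.779, 0.0]
wrist_force: [-1.1, 1.0, 5.0]
grip_width: 0.334
gripper_force: 30.0
```

drive_tool --series '[0,0,-0.3,0,0,0,-0.3,0,0,0,-0.3,0,0,0,-0.3,0,0,0,0,0]'

```text
time_s: 9.6
tool_pos: [0.4974, -0.1053, 0.0402]
tcp_rot: [0.001, 0.627, 0.779, 0.0]
wrist_force: [-0.9, -0.3, -2.3]
grip_width: 0.332
gripper_force: 30.0
```

```bash
cat > tilt.py <<'E'
from h import *
import sys
s=sensors.observe();print("tcp",loc(s['tool_pos']).round(4),s['tcp_rot'].round(3),"F",s['wrist_force'].round(1),"M",s['wrist_torque'].round(2),round(float(s['grip_width']),3),s['gripper_force'].round(1),s['time_s'])
t=loc(s['tool_pos'])
for c in("top","scene"):
    p,d=camera(c);p=np.ascontiguousarray(p[:,:,::-1]);cv2.imwrite(f"pics/{c}{sys.argv[1]}.png",p)
    W=cloud(d,c);L=loc(W.reshape(-1,3)).reshape(W.shape)
    hsv=cv2.cvtColor(p,cv2.COLOR_BGR2HSV)
    m=(abs(L[...,0]-t[0])<.03)&(abs(L[...,1]-t[1])<.32)&(hsv[...,0]>8)&(hsv[...,0]<26)&(hsv[...,1]>80)&(W[...,2]>.01)
    Q=L[m];bins=np.arange(-.6,.2,.02)
    for a in bins:
        k=Q[(Q[:,1]>=a)&(Q[:,1]<a+.02)]
        if len(k)>8:print(c,f"{a+.01:.2f} top z {np.percentile(k[:,2],90):.3f} x' {np.median(k[:,0]):.3f} n{len(k)}")
    if len(Q):print("ends",np.percentile(Q[:,1],[1,99]).round(3))
E
python3 tilt.py 3
```

```text
Traceback (most recent call last):
  File "tilt.py", line 3, in <module>
    s=sensors.observe();print("tcp",loc(s['tool_pos']).round(4),s['tcp_rot'].round(3),"F",s['wrist_force'].round(1),"M",s['wrist_torque'].round(2),round(float(s['grip_width']),3),s['gripper_force'].round(1),s['time_s'])
                                                                                                                                                                                   ^^^^^^^^^^^^^^^^^^^^^^^^
AttributeError: 'float' object has no attribute 'round'
```

```bash
sed -i "s/s\['gripper_force'\].round(1)/s['gripper_force']/" tilt.py; python3 tilt.py 3; python3 -c "
import cv2
p=cv2.imread('pics/scene3.png')[150:300,150:320];cv2.imwrite('pics/c3.png',cv2.resize(p,None,fx=4,fy=4))"
```

```text
tcp [-0.0434 -0.0504  0.0402] [0.001 0.627 0.779 0.   ] F [-0.9 -0.3 -2.3] M [-0.15 -0.1  -0.01] 0.332 29.999414384365082 9.6
top -0.01 top z 0.069 x' -0.041 n51
top 0.01 top z 0.069 x' -0.043 n88
top 0.03 top z 0.068 x' -0.043 n84
top 0.05 top z 0.068 x' -0.043 n23
ends [-0.012  0.045]
scene -0.15 top z 0.065 x' -0.041 n29
scene -0.13 top z 0.066 x' -0.043 n59
scene -0.11 top z 0.312 x' -0.042 n83
scene -0.09 top z 0.140 x' -0.039 n82
scene -0.07 top z 0.175 x' -0.038 n99
scene -0.05 top z 0.069 x' -0.043 n72
scene -0.03 top z 0.069 x' -0.044 n24
scene -0.01 top z 0.368 x' -0.042 n15
scene 0.01 top z 0.370 x' -0.062 n20
ends [-0.147  0.011]
```

View pics/c3.png

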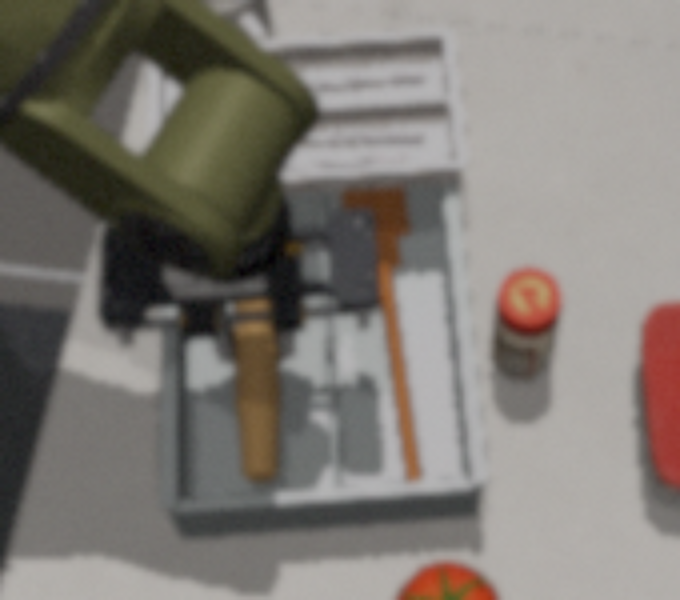

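drive_tool --series '[0,0,-0.2,0,0,0,-0.2,0,0,0,-0.1,0,0,0,-0.1,0,0,0,0,0]'

```text
time_s: 10.2
tool_pos: [0.497, -0.1052, 0.0543]
tcp_rot: [0.0, 0.627, 0.779, 0.0]
wrist_force: [-0.2, 0.9, -2.5]
grip_width: 0.334
gripper_force: 30.0
```

drive_tool --series '[0,0,-0.1,0,0,0,-0.1,0,0,0,0,0]'

```text
time_s: 10.5
tool_pos: [0.4969, -0.1052, 0.0591]
tcp_rot: [0.0, 0.627, 0.779, -0.0]
wrist_force: [-0.2, 0.5, -2.5]
grip_width: 0.332
gripper_force: 30.0
```

drive_tool --series '[0,0,-0.1,0,0,0,-0.1,0,0,0,0,0]'

```text
time_s: 10.8
tool_pos: [0.497, -0.1051, 0.0643]
tcp_rot: [0.0, 0.627, 0.779, 0.0]
wrist_force: [0.9, 0.4, -2.8]
grip_width: 0.329
gripper_force: 30.0
```

```bash
python3 tilt.py 4
```

```text
tcp [-0.0438 -0.0502  0.0643] [0.    0.627 0.779 0.   ] F [ 0.9  0.4 -2.8] M [-0.23 -0.1  -0.01] 0.329 30.000514090061188 10.8
top -0.01 top z 0.089 x' -0.042 n57
top 0.01 top z 0.087 x' -0.043 n89
top 0.03 top z 0.085 x' -0.044 n90
top 0.05 top z 0.083 x' -0.044 n26
ends [-0.013  0.045]
scene -0.15 top z 0.097 x' -0.042 n36
scene -0.13 top z 0.099 x' -0.043 n59
scene -0.11 top z 0.326 x' -0.042 n76
scene -0.09 top z 0.099 x' -0.039 n79
scene -0.07 top z 0.199 x' -0.039 n96
scene -0.05 top z 0.093 x' -0.044 n70
scene -0.03 top z 0.092 x' -0.044 n28
scene 0.01 top z 0.390 x' -0.064 n23
ends [-0.147  0.01 ]
```

It is tipping gently, with almost no force, so I'll continue.

drive_tool --series '[0,0,-0.1,0,0,0,-0.1,0,0,0,-0.1,0,0,0,-0.1,0,0,0,-0.1,0,0,0,-0.1,0,0,0,0,0]'

```text
time_s: 11.6
tool_pos: [0.497, -0.1052, 0.0793]
tcp_rot: [0.0, 0.627, 0.779, 0.0]
wrist_force: [-0.1, -0.1, -2.7]
grip_width: 0.334
gripper_force: 30.0
```

```bash
python3 tilt.py 5
```

```text
tcp [-0.0438 -0.0503  0.0793] [0.    0.627 0.779 0.   ] F [-0.1 -0.1 -2.7] M [-0.23 -0.11 -0.03] 0.334 29.99969333410263 11.6
top -0.01 top z 0.097 x' -0.042 n66
top 0.01 top z 0.094 x' -0.043 n91
top 0.03 top z 0.089 x' -0.044 n92
top 0.05 top z 0.085 x' -0.045 n25
ends [-0.014  0.046]
scene -0.15 top z 0.126 x' -0.043 n33
scene -0.13 top z 0.125 x' -0.041 n58
scene -0.11 top z 0.349 x' -0.041 n86
scene -0.09 top z 0.199 x' -0.039 n74
scene -0.07 top z 0.211 x' -0.038 n98
scene -0.05 top z 0.109 x' -0.043 n65
scene -0.03 top z 0.105 x' -0.046 n25
scene -0.01 top z 0.394 x' -0.041 n18
scene 0.01 top z 0.405 x' -0.064 n13
ends [-0.145  0.009]
```

drive_tool --series '[0,0,0.1,0,-0.2,0,-0.03,0,-0.4,0,-0.08,0,-0.4,0,-0.08,0,-0.4,0,-0.08,0,-0.4,0,-0.08,0,-0.4,0,-0.08,0,-0.4,0,-0.08,0,-0.4,0,-0.08,0,-0.4,0,-0.08,0,0,0,0,0]'

```text
time_s: 12.8
tool_pos: [0.5152, -0.1894, 0.0935]
tcp_rot: [0.0, 0.628, 0.778, 0.0]
wrist_force: [-0.2, -0.4, -2.4]
grip_width: 0.332
gripper_force: 30.0
```

```bash
python3 tilt.py 6
```

```text
tcp [-0.0438 -0.1364  0.0935] [0.    0.628 0.778 0.   ] F [-0.2 -0.4 -2.4] M [-0.12 -0.05 -0.01] 0.332 29.999526143074036 12.8
top -0.13 top z 0.119 x' -0.034 n14
top -0.11 top z 0.116 x' -0.043 n93
top -0.09 top z 0.112 x' -0.043 n92
top -0.07 top z 0.108 x' -0.044 n96
top -0.05 top z 0.103 x' -0.044 n92
top -0.03 top z 0.098 x' -0.044 n93
top -0.01 top z 0.094 x' -0.044 n89
top 0.01 top z 0.089 x' -0.043 n85
top 0.03 top z 0.082 x' -0.044 n74
top 0.05 top z 0.077 x' -0.044 n20
ends [-0.122  0.043]
scene -0.23 top z 0.138 x' -0.042 n55
scene -0.21 top z 0.137 x' -0.042 n76
scene -0.19 top z 0.363 x' -0.043 n97
scene -0.17 top z 0.215 x' -0.038 n98
scene -0.15 top z 0.216 x' -0.038 n104
scene -0.13 top z 0.123 x' -0.045 n41
scene -0.11 top z 0.118 x' -0.044 n16
scene -0.09 top z 0.413 x' -0.043 n9
scene -0.07 top z 0.415 x' -0.061 n17
ends [-0.231 -0.069]
```

drive_tool --series '[-0.5,0,-0.11,0,-0.5,0,-0.11,0,-0.5,0,-0.11,0,-0.5,0,-0.11,0,-0.5,0,-0.11,0,-0.5,0,-0.11,0,-0.6,0,-0.15,0,-0.6,0,-0.15,0,-0.6,0,-0.15,0,-0.6,0,-0.15,0,-0.6,0,-0.15,0,-0.6,0,0,0,0,0,0,0]'

```text
time_s: 14.2
tool_pos: [0.5499, -0.3512, 0.1282]
tcp_rot: [0.0, 0.628, 0.778, -0.0]
wrist_force: [-0.7, 1.5, -2.8]
grip_width: 0.336
gripper_force: 30.0
```

```bash
python3 tilt.py 7
```

```text
tcp [-0.0441 -0.3019  0.1282] [ 0.     0.628  0.778 -0.   ] F [-0.7  1.5 -2.8] M [-0.09 -0.12 -0.02] 0.336 29.99948501586914 14.2
top -0.31 top z 0.159 x' -0.043 n60
top -0.29 top z 0.155 x' -0.044 n105
top -0.27 top z 0.151 x' -0.044 n113
top -0.25 top z 0.146 x' -0.045 n97
top -0.23 top z 0.142 x' -0.044 n107
top -0.21 top z 0.137 x' -0.044 n99
top -0.19 top z 0.131 x' -0.044 n97
top -0.17 top z 0.127 x' -0.044 n99
top -0.15 top z 0.122 x' -0.044 n93
top -0.13 top z 0.116 x' -0.044 n81
top -0.11 top z 0.109 x' -0.044 n49
ends [-0.313 -0.11 ]
scene -0.39 top z 0.172 x' -0.042 n87
scene -0.37 top z 0.170 x' -0.042 n104
scene -0.35 top z 0.168 x' -0.042 n130
scene -0.33 top z 0.324 x' -0.039 n136
scene -0.31 top z 0.160 x' -0.043 n40
scene -0.25 top z 0.446 x' -0.034 n15
scene -0.23 top z 0.436 x' -0.054 n12
scene -0.11 top z 0.109 x' -0.039 n17
ends [-0.396 -0.111]
```

View pics/scene7.png

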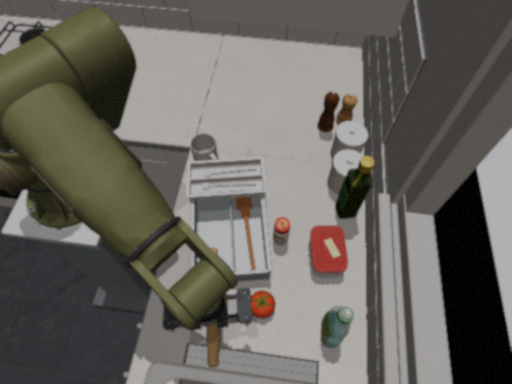

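The pin is out of the tray, slanting by about 0.22, and the tray and the other things are undisturbed. I'll level it by easing its underside down on the tray's end wall.

drive_tool --series '[0,0,0.4,0,0,0,0.3,0,0,0,0.2,0,0,0,0.1,0,0,0,0.1,0,0,0,0.1,0,0,0,0.1,0,0,0,0.1,0,0,0,0.1,0,0,0,0.1,0,0,0,0,0]'

```text
time_s: 15.4
tool_pos: [0.5499, -0.3493, 0.088]
tcp_rot: [-0.0, 0.627, 0.779, -0.0]
wrist_force: [0.2, -0.3, 0.4]
grip_width: 0.329
gripper_force: 30.0
```

```bash
python3 tilt.py 8
```

```text
tcp [-0.0437 -0.3     0.088 ] [-0.     0.627  0.779 -0.   ] F [ 0.2 -0.3  0.4] M [ 0.05 -0.05  0.01] 0.329 29.999696910381317 15.4
top -0.31 top z 0.117 x' -0.041 n38
top -0.29 top z 0.116 x' -0.043 n95
top -0.27 top z 0.115 x' -0.044 n93
top -0.25 top z 0.112 x' -0.043 n91
top -0.23 top z 0.110 x' -0.044 n90
top -0.21 top z 0.108 x' -0.044 n92
top -0.19 top z 0.106 x' -0.044 n89
top -0.17 top z 0.104 x' -0.044 n91
top -0.15 top z 0.102 x' -0.044 n92
top -0.13 top z 0.099 x' -0.043 n77
top -0.11 top z 0.094 x' -0.044 n68
ends [-0.316 -0.103]
scene -0.39 top z 0.121 x' -0.042 n81
scene -0.37 top z 0.121 x' -0.042 n94
scene -0.35 top z 0.121 x' -0.041 n124
scene -0.33 top z 0.283 x' -0.040 n135
scene -0.31 top z 0.118 x' -0.041 n39
scene -0.25 top z 0.411 x' -0.022 n18
scene -0.13 top z 0.097 x' -0.036 n24
scene -0.11 top z 0.095 x' -0.042 n35
ends [-0.397 -0.107]
```

drive_tool --series '[0,0,0.1,0,0,0,0.1,0,0,0,0.1,0,0,0,0.1,0,0,0,0.1,0,0,0,0.05,0,0,0,0,0]'

```text
time_s: 16.2
tool_pos: [0.5499, -0.3494, 0.0745]
tcp_rot: [-0.0, 0.627, 0.779, -0.0]
wrist_force: [-0.4, -1.1, 0.7]
grip_width: 0.325
gripper_force: 30.0
```

```bash
python3 tilt.py 9 | grep -v scene
```

```text
tcp [-0.0437 -0.3001  0.0745] [-0.     0.627  0.779 -0.   ] F [-0.4 -1.1  0.7] M [-0.05 -0.09  0.03] 0.325 30.000068843364716 16.2
top -0.31 top z 0.102 x' -0.038 n31
top -0.29 top z 0.102 x' -0.043 n90
top -0.27 top z 0.105 x' -0.044 n93
top -0.25 top z 0.102 x' -0.044 n86
top -0.23 top z 0.103 x' -0.045 n86
top -0.21 top z 0.103 x' -0.044 n88
top -0.19 top z 0.103 x' -0.044 n87
top -0.17 top z 0.103 x' -0.044 n87
top -0.15 top z 0.103 x' -0.043 n88
top -0.13 top z 0.101 x' -0.044 n78
top -0.11 top z 0.100 x' -0.044 n71
ends [-0.306 -0.102]
ends [-0.396 -0.106]
```

drive_tool --series '[0,0,-0.2,0,0,0,-0.4,0,0,0,-0.6,0,0,0,-0.6,0,0,0,-0.6,0,0,0,-0.6,0,0,0,-0.6,0,0,0,-0.6,0,0,0,-0.6,0,0,0,-0.6,0,0,0,-0.6,0,0,0,-0.6,0,0,0,-0.6,0,0,0,-0.5,0,0,0,-0.3,0,0,0,-0.1,0,0,0,0,0,0,0,0,0,0,0,0,0]'

```text
time_s: 18.2
tool_pos: [0.5499, -0.3493, 0.2765]
tcp_rot: [-0.001, 0.627, 0.779, -0.0]
wrist_force: [0.1, 0.1, -1.8]
grip_width: 0.336
gripper_force: 30.0
```

```bash
python3 tilt.py 10; python3 look.py 11|grep toptray
```

```text
tcp [-0.0437 -0.3     0.2765] [-0.001  0.627  0.779 -0.   ] F [ 0.1  0.1 -1.8] M [-0.15 -0.12  0.03] 0.336 29.999379515647888 18.2
top -0.33 top z 0.306 x' -0.038 n32
top -0.31 top z 0.305 x' -0.044 n95
top -0.29 top z 0.304 x' -0.043 n138
top -0.27 top z 0.305 x' -0.043 n148
top -0.25 top z 0.303 x' -0.044 n132
top -0.23 top z 0.303 x' -0.044 n135
top -0.21 top z 0.301 x' -0.044 n137
top -0.19 top z 0.300 x' -0.044 n136
top -0.17 top z 0.299 x' -0.044 n136
top -0.15 top z 0.298 x' -0.044 n132
top -0.13 top z 0.295 x' -0.044 n118
top -0.11 top z 0.293 x' -0.044 n112
ends [-0.328 -0.102]
scene -0.39 top z 0.304 x' -0.042 n126
scene -0.37 top z 0.305 x' -0.042 n161
scene -0.35 top z 0.543 x' -0.042 n182
scene -0.33 top z 0.473 x' -0.038 n218
scene -0.31 top z 0.306 x' -0.043 n101
scene -0.29 top z 0.303 x' -0.047 n13
scene -0.25 top z 0.576 x' -0.037 n9
scene -0.23 top z 0.570 x' -0.053 n21
scene -0.21 top z 0.574 x' -0.068 n24
ends [-0.397 -0.216]
top toptray y' [-0.051  0.173]
scene toptray y' [-0.046  0.174]
```

View pics/top10.png

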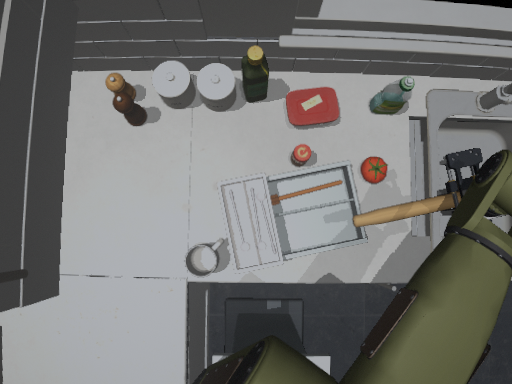

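drive_tool --series '[0,0,0,0,0,0,0,0,0,0,0,0,0,0,0,0,0,0,0,0,0,0,0,0,0,0,0,0,0,0,0,0,0,0,0,0,0,0,0,0]'

```text
time_s: 19.4
tool_pos: [0.55, -0.3494, 0.2772]
tcp_rot: [0.0, 0.627, 0.779, 0.0]
wrist_force: [-0.5, -0.2, -1.5]
grip_width: 0.334
gripper_force: 30.0
```

```bash
python3 tilt.py 12 | grep -E "tcp|top -"
```

```text
tcp [-0.0436 -0.3002  0.2772] [0.    0.627 0.779 0.   ] F [-0.5 -0.2 -1.5] M [-0.14 -0.14 -0.02] 0.334 29.999307096004486 19.4
top -0.33 top z 0.307 x' -0.038 n34
top -0.31 top z 0.306 x' -0.044 n96
top -0.29 top z 0.305 x' -0.043 n139
top -0.27 top z 0.305 x' -0.042 n138
top -0.25 top z 0.304 x' -0.044 n138
top -0.23 top z 0.302 x' -0.044 n133
top -0.21 top z 0.302 x' -0.044 n137
top -0.19 top z 0.301 x' -0.044 n133
top -0.17 top z 0.300 x' -0.044 n135
top -0.15 top z 0.298 x' -0.044 n136
top -0.13 top z 0.296 x' -0.044 n114
top -0.11 top z 0.294 x' -0.044 n117
```

The pin is steady, within about 2.7° of level, and its underside is at about 0.27 m. The top tray is home at the left end, and the mug, jar and tomato haven't moved. I'm handing in.

```bash
python3 -c "
from cell import *
print(manip.sign_off())"
```

```text
the job is handed in; nothing more can be done
None
```

The top tray is fully left, and the rolling pin is out and held within about 3° of level, its underside about 16 cm above the tray's top rim; the mug, spice jar and tomato still stand where they were, and the job is handed in (no verdict returned).

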